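# Catch the toy chest lid and ease it shut

### The job

The pale yellow toy chest stands open with its lid leaning back past upright. Without ever pinching or gripping the lid, tip it forward from behind with a fingertip, catch it from below on the back of a finger as it falls, and lower it gently until it is fully shut, with no bang; then take the hand away. Do not shove the lid hard, and leave the jar, jar cap, knobs, tools and offcut around it where they are.

Things in the scene. Friction and masses are not known exactly. Their poses are not given: they have to be found in the camera images.
- chest: pale yellow wooden chest, fixed to the table, 160 mm (its x) by 240 mm (its y), 110 mm high with 10 mm walls; origin at the centre of its underside. Its own -x side is the front, over which the lid's lip projects; the hinge runs along the upper edge of its +x side.
- lid (a joint): hinge angle of the lid, rad: 0 shut (level, on the rim), 1.57 upright, 1.88 the stop where it leans back open, to which it returns by itself from beyond upright. The hinge is damped: once past upright the lid falls by itself, slowly at first (about 5 s from 1.45 to shut, a quarter more or less by its weight), and unless held up it reaches 0.5 to 0.9 rad/s, which is a bang.
- lip (a point): middle of the lid's free edge, on its lower face (the face that lies on the rim when shut), 190 mm from the hinge. When shut the lip projects 30 mm beyond the chest's front wall, 110 mm above the table, so a finger under it can carry it all the way down in front of the wall.
- hinge (a point): middle of the hinge line, 110 mm above the table, 80 mm from the chest's middle along its +x; the lid's lower face is in line with it. The lid is a flat pale yellow board, 190 mm from hinge to free edge, 250 mm wide, 10 mm thick, about 0.35 kg
- paint_jar: bystander: closed glass jar of pale yellow paint with a steel cap, 68 mm across, 95 mm tall; origin at the centre of its underside
- jar_cap: bystander: spare steel jar cap, flat disc 72 mm across, 14 mm thick; origin at the centre of its underside
- knob_a: bystander: small turned wooden knob standing on its stem, 40 mm across, 28 mm tall; origin at the centre of its underside
- knob_b: bystander: turned wooden knob standing on its stem, 46 mm across, 30 mm tall; origin at the centre of its underside
- mallet: bystander: wooden mallet lying flat, about 240 mm long and under 40 mm high
- brush: bystander: paint brush lying flat, about 200 mm long
- offcut: bystander: wooden offcut lying flat, 50 x 110 x 35 mm; origin at the centre of its underside

How it is judged:
By the outcome, as a careful person would: the job done as asked, in the order asked, and still so for the second after the job is handed in, with the robot touching nothing.
It also fails if it takes over 61 s, if anything falls off the work surface, if the arm or the gripper's body presses on something with over 40 N, if the wrist force passes 120 N, or if a joint passes its speed limit or range.

### The arm

A 6-joint arm with a two-finger parallel gripper is mounted at the origin on the work surface. World frame = base frame: x ahead of the robot, y to its left, z up, the work surface at z = 0. Lengths are in m, angles in rad, forces in N, time in s.
With the tool pointing down it reaches from about 0.375 to 0.9 m from the base axis. Payload 3.1 kg.
Tool frame: the origin (TCP) lies at the very end of the fingers, on their centre line; the grasp point (between the pads) lies 19 mm behind it; z points along the fingers, y is the line along which they close (so a half turn about z gives the same grasp; the last joint's range is limited). The gripper opens to 87 mm and grips with 3 to 60 N. Pads are 19 mm wide; open, the fingers measure 117 mm over their backs; the gripper's body (75 mm by 190 mm) begins 51 mm behind the grasp point.
Start: joints at [0.957, 0.527, 1.433, -0, 1.181, -0.178], TCP at [0.264, 0.567, 0.223] pointing down, gripper open.
Joint ranges: [-3.08, 3.08], [-0.75, 2.2], [0.22, 2.44], [-1.43, 4.57], [0, 2.65], [-2.85, 2.85]. Speed limits (rad/s): [2.79, 2.79, 3.14, 3.14, 3.14, 3.14].

### API

Orientations are given as a unit quaternion [x, y, z, w].
In Python, from rig import status, viewer, robot gives the robot as it stands.
- The arm moves only by the tool arm_command, never from a script. Its arguments are lists of equal length, an entry for each row: "delta_rot": the turn, a rotation vector about the tool's x, y, z in degrees, a list of three; "delta_pos": the shift along the tool's x, y, z in m, a list of three; "gripper": the closure, from -1 (fully open) to 1 (shut). In form: {"delta_rot": [[rx, ry, rz], ...], "delta_pos": [[dx, dy, dz], ...], "gripper": [gripper, ...]}. A call has 1 to 12 rows; each row is the pose to reach, as a shift and turn from the pose commanded when the call began, along the tool's axes at that moment; what a row does not reach only later rows make up. A row lasts 1/12 s, in which the tool goes at most 41.7 mm and 7.16 degrees, less where a joint would pass 70% of its speed; a pose out of reach is approached as far as the arm can. A call with a gripper value outside its range is refused whole. The fingers move at their own pace and stop on an object; "grip_force" is the grip in N (left out, the last holds). Time passes only in rows, so rows that repeat a pose let the fingers close. It gives the time, the measured TCP pose, the force, the opening and the grip force at its end, in the units of the state.
- status.get_obs(): the state, without advancing time (a new reading comes with each control period).
- viewer.camera(name): name is "scene" or "top"; returns a dict with "pixels" (400x640x3 uint8, blue, green, red), "fx", "fy", "cx", "cy" (pixels), "k1" (the pictures are not rectified: a ray, as slopes to the right and down, at radius r is drawn at 1 + k1 r^2 times it, then the intrinsics apply), "pose" (4x4, takes a point from camera to world coordinates). Camera axes: x right, y down, z forward; pixel columns grow to the right and rows downward; lengths in m; the calibration is good to about 2 mm. A picture is of the moment at which its call begins. There is no depth.
- robot.hand_in(): hands the job in; it is judged then, once.
The state is a dict: "time": time; "q": joint angles; "joint_velocities": joint speeds; "joint_torque": joint torques, N m; "position": TCP position; "tool_rot": TCP orientation; "ft_force": force on the tool from outside, world axes, zero at the start; "moment": the same for the moment, N m; "grip_width": finger opening in m; "grip_force": force on a finger pad.
Only numpy, scipy, OpenCV 4.12 (cv2) and the standard library are available. Lean on these libraries where they do the work, as an engineer would, in place of code of your own. Each camera call takes 0.05 s, during which the arm holds its last target. There are 200 camera calls.

## Working session

There is one attempt and no reset: what is moved stays moved. The work goes in short steps, Python scripts to look and compute and a tool call to move; the robot and the scene stay as the last step left them, time stands still between calls to the robot, and variables do not carry over. Pictures are saved under pics/ and viewed, at most 10 in all, crops included, and the job is handed in when it is done.

Besides the shell and the picture viewer there is one more tool, called after ">>>" as name(argument=value, ...) on one line, values as JSON. arm_command: Moves the arm, as the interface text tells. Its arguments: {"type":"object","properties":{"delta_rot":{"type":"array","items":{"type":"array","items":{"type":"number"}}},"delta_pos":{"type":"array","items":{"type":"array","items":{"type":"number"}}},"gripper":{"type":"array","items":{"type":"number"}},"grip_force":{"type":"number"}},"required":["delta_rot","delta_pos","gripper"]}

```bash
ls; mkdir -p pics
cat > h.py <<'E'
import numpy as np, cv2
from scipy.spatial.transform import Rotation as R
from rig import status, viewer, robot
def snap(n,f):
    c=viewer.camera(n); cv2.imwrite(f'pics/{f}.png',c['pixels']); np.save(f'pics/{f}.npy',{k:v for k,v in c.items() if k!='pixels'},allow_pickle=True); return c
def cal(f): return np.load(f'pics/{f}.npy',allow_pickle=True).item()
def ray(c,u,v):
    d=np.array([(u-c['cx'])/c['fx'],(v-c['cy'])/c['fy']]); s=d.copy()
    for _ in range(20): s=d/(1+c['k1']*(s@s))
    P=np.array(c['pose']); return P[:3,3],P[:3,:3]@np.r_[s,1]
def at(c,u,v,z):
    o,d=ray(c,u,v); return o+d*(z-o[2])/d[2]
def proj(c,p):
    P=np.array(c['pose']); q=P[:3,:3].T@(np.array(p)-P[:3,3]); s=q[:2]/q[2]; s=s*(1+c['k1']*(s@s))
    return s*[c['fx'],c['fy']]+[c['cx'],c['cy']]
E
python3 - <<'E'
from h import *
for n in('scene','top'):
    c=snap(n,n+'0'); print(n,c['fx'],c['k1'],np.round(c['pose'],3).tolist())
o=status.get_obs(); print(o)
E
```

```text
pics
scene 501.8025246843912 -0.15665753269567512 [[0.843, 0.408, -0.349, 1.111], [0.537, -0.653, 0.534, -0.842], [-0.01, -0.638, -0.77, 1.253], [0.0, 0.0, 0.0, 1.0]]
top 366.6137967383446 0.012371780528471562 [[0.021, -0.991, 0.131, 0.457], [-1.0, -0.021, 0.004, -0.016], [-0.001, -0.131, -0.991, 0.993], [0.0, 0.0, 0.0, 1.0]]
{'time': 0.1, 'q': array([ 9.56499584e-01,  5.28368690e-01,  1.43378676e+00, -2.95992691e-05,
        1.18141378e+00, -1.78481538e-01]), 'joint_velocities': array([ 0.00023383, -0.00161252, -0.00230136,  0.00163516, -0.0012763 ,
       -0.00086621]), 'joint_torque': array([-5.62568239e-04, -4.40989280e+01, -1.77148694e+01,  6.34425762e-02,
        5.34704479e-02, -4.16638568e-05]), 'position': array([0.26342053, 0.56603475, 0.22166827]), 'tool_rot': array([ 2.16181577e-01,  9.76352677e-01, -9.16940361e-04, -3.68942666e-04]), 'ft_force': array([-0.47794758,  0.32000521,  0.76679097]), 'moment': array([ 0.01596732,  0.0026392 , -0.06462063]), 'grip_force': 0.0, 'grip_width': 0.08704613643113066}
```

View pics/scene0.png

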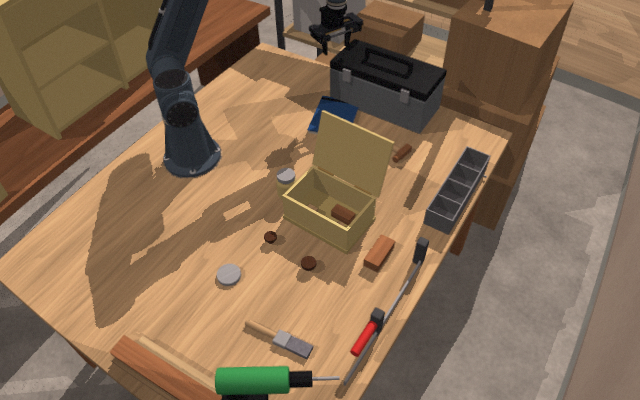

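View pics/top0.png

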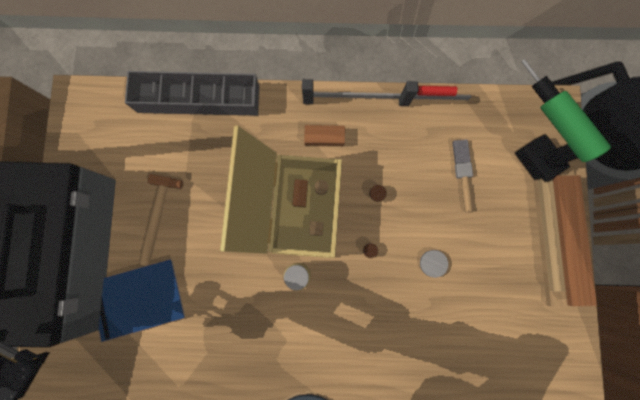

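The scene shows the chest at about (330,205), with its lid up and its front towards the lower left. In the top view the box spans about (275-342, 157-255), with the lid leaning to the image's left (+y). I'll enlarge both.

Run:
```python
from h import *
a=cv2.imread('pics/top0.png')[115:275,210:400]; cv2.imwrite('pics/c1.png',cv2.resize(a,None,fx=3.6,fy=3.6,interpolation=cv2.INTER_CUBIC)) 
a=cv2.imread('pics/scene0.png')[105:255,270:420]; cv2.imwrite('pics/c2.png',cv2.resize(a,None,fx=4,fy=4,interpolation=cv2.INTER_CUBIC))
```

```text
(no output)
```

View pics/c1.png

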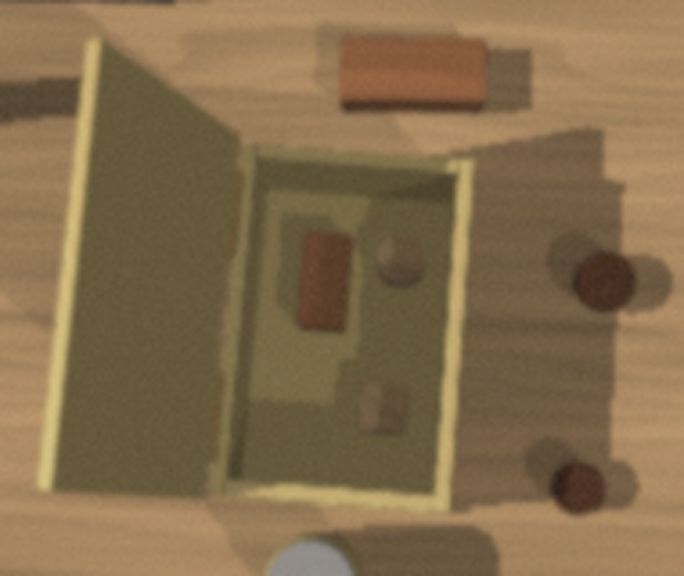

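View pics/c2.png

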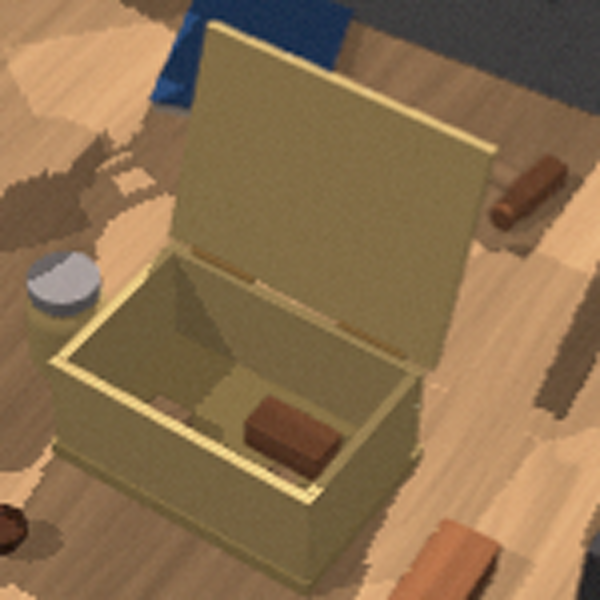

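```bash
cat >> h.py <<'E'
def model(x,y,yaw,th):
    c,s=np.cos(yaw),np.sin(yaw); W=lambda X,Y,Z: np.array([x+c*X-s*Y,y+s*X+c*Y,Z])
    L=lambda r,Y,t=0: W(.08-r*np.cos(th)+t*np.sin(th),Y,.11+r*np.sin(th)+t*np.cos(th))
    return W,L
E
python3 - <<'E'
from h import *
from scipy.optimize import least_squares
T=cal('top0');S=cal('scene0')
t=lambda u,v:np.array([210+u/3.6,115+v/3.6])-.36; s=lambda u,v:np.array([270+u/4,105+v/4])-.37
# corners: front -Y?, decide: chest +x ~ world +y => chest +y ~ world -x
obs=[(T,t(473,158),'W',(-.08,-.12,.11)),(T,t(449,510),'W',(-.08,.12,.11)),(T,t(102,40),'L',(.19,-.125)),(T,t(52,490),'L',(.19,.125)),
(S,s(52,360),'W',(-.08,.12,.11)),(S,s(312,503),'W',(-.08,-.12,.11)),(S,s(206,30),'L',(.19,.125)),(S,s(492,155),'L',(.19,-.125)),(S,s(425,374),'W',(.08,-.12,.11)),(S,s(308,590),'W',(-.08,-.12,0))]
def f(p):
    W,L=model(*p); return np.concatenate([proj(c,(W if k=='W' else L)(*a))-uv for c,uv,k,a in obs])
r=least_squares(f,[.5,.1,1.57,1.88],loss='soft_l1'); print(r.x,np.round(r.fun.reshape(-1,2),1).tolist())
W,L=model(*r.x); print('hinge',W(.08,0,.11),'lip',L(.19,0),'front',W(-.11,0,.11))
for n,(u,v),z in [('jar',(295,277),.095),('knobb',t(604,282),.03),('knoba',t(578,487),.028),('cap',(434,263),.014),('off',t(412,72),.035),('malhead',(165,180),.035),('malend',(145,262),.02),('blue',(180,310),0),('blue2',(102,275),0),('toolbox r',(115,175),.15)]: print(n,at(T,u,v,z).round(3))
E
```

```text
[0.575282   0.01756345 1.51686372 1.87190019] [[-0.1, 0.0], [-0.2, 0.1], [0.1, -1.1], [0.4, 0.5], [-0.7, 0.3], [-0.3, 0.5], [0.1, -1.7], [0.5, -0.6], [0.7, -1.4], [-0.3, 0.8]]
hinge [0.57959452 0.09744713 0.11      ] lip [0.58263211 0.15371437 0.29145184] front [ 0.56935229 -0.09227661  0.11      ]
jar [0.4   0.037 0.095]
knobb [ 0.62  -0.172  0.03 ]
knoba [ 0.469 -0.153  0.028]
cap [ 0.439 -0.323  0.014]
off [ 0.776 -0.027  0.035]
malhead [0.642 0.393 0.035]
malend [0.426 0.435 0.02 ]
blue [0.303 0.342 0.   ]
blue2 [ 0.389  0.555 -0.   ]
toolbox r [0.629 0.461 0.15 ]
```

```bash
cat >> h.py <<'E'
CX,CY,YAW=.5753,.0176,1.5169
def pose(X,Z,a,Y=0):
    c,s=np.cos(YAW),np.sin(YAW); ex=np.array([c,s,0]); ey=np.array([-s,c,0]); ez=np.array([0,0,1.])
    M=R.from_matrix(np.c_[ey,ex,-ez])*R.from_rotvec([np.radians(a-90),0,0])
    return np.array([CX,CY,Z])+ex*X+ey*Y-ez*0, M
def rows(wps,start=None):
    "deltas from the present pose (or start=(X,Z,a)) for (X,Z,a[,Y])"
    if start: p0,M0=pose(*start)
    else: o=status.get_obs(); p0,M0=o['position'],R.from_quat(o['tool_rot'])
    for w in wps:
        p,M=pose(*w); print(list(np.round(w,3)),'rot',np.round((M0.inv()*M).as_rotvec(degrees=True),1).tolist(),'pos',np.round(M0.inv().apply(p-p0),3).tolist())
def where():
    o=status.get_obs(); d=o['position']-[CX,CY,0]; c,s=np.cos(YAW),np.sin(YAW)
    z=R.from_quat(o['tool_rot']).apply([0,0,1]); 
    print('t',round(o['time'],2),'X',round(c*d[0]+s*d[1],4),'Y',round(-s*d[0]+c*d[1],4),'Z',round(d[2],4),'a',np.degrees(np.arcsin(-z[2])).round(1),'F',o['ft_force'].round(2),'q',o['q'].round(2),'w',round(o['grip_width'],4))
E
python3 - <<'E'
from h import *
W,L=model(CX,CY,YAW,1.872); rows([(.2,.40,90)]); where()
E
```

```text
[np.float64(0.2), np.float64(0.4), np.float64(90.0)] rot [-0.1, -0.0, -21.9] pos [-0.44, -0.18, -0.178]
t 0.1 X 0.5308 Y 0.341 Z 0.2217 a 89.9 F [-0.48  0.32  0.77] q [ 0.96  0.53  1.43 -0.    1.18 -0.18] w 0.087
```

>>> arm_command(delta_rot=[[0,0,0],[0,0,0],[0,0,0],[0,0,-3],[0,0,-6],[0,0,-9],[0,0,-12],[0,0,-15],[0,0,-17],[0,0,-19],[0,0,-21],[0,0,-21.9]], delta_pos=[[0,0,-0.04],[0,0,-0.08],[0,0,-0.12],[0,0,-0.16],[-0.02,-0.01,-0.178],[-0.055,-0.023,-0.178],[-0.09,-0.037,-0.178],[-0.125,-0.051,-0.178],[-0.16,-0.066,-0.178],[-0.195,-0.08,-0.178],[-0.23,-0.094,-0.178],[-0.25,-0.102,-0.178]], gripper=[1,1,1,1,1,1,1,1,1,1,1,1])

```text
time: 1.1
position: [0.4496, 0.3655, 0.3999]
tool_rot: [0.027, 1.0, -0.001, 0.0]
ft_force: [-0.5, 0.1, -0.1]
grip_width: 0.0151
grip_force: 0.0
```

Run:
```python
from h import *
where(); rows([(.2,.40,90)])
```

```text
t 1.1 X 0.3406 Y 0.1443 Z 0.3999 a 89.9 F [-0.49  0.08 -0.13] q [ 0.49  0.31  1.29 -0.    1.54 -1.03] w 0.0151
[np.float64(0.2), np.float64(0.4), np.float64(90.0)] rot [-0.1, 0.0, -0.1] pos [-0.144, -0.14, 0.0]
```

>>> arm_command(delta_rot=[[0,0,0],[0,0,0],[0,0,0],[0,0,0],[0,0,0],[0,0,0],[0,0,0],[0,0,0],[0,0,0],[0,0,0],[0,0,0],[0,0,0]], delta_pos=[[-0.024,-0.023,0],[-0.048,-0.047,0],[-0.072,-0.07,0],[-0.096,-0.093,0],[-0.12,-0.117,0],[-0.144,-0.135,0],[-0.144,-0.14,0.02],[-0.144,-0.14,0.05],[-0.144,-0.14,0.08],[-0.144,-0.14,0.11],[-0.144,-0.14,0.13],[-0.144,-0.14,0.13]], gripper=[1,1,1,1,1,1,1,1,1,1,1,1])

```text
time: 2.1
position: [0.58, 0.2202, 0.2646]
tool_rot: [0.027, 1.0, -0.001, -0.006]
ft_force: [-0.7, 1.3, 0.6]
grip_width: 0.0007
grip_force: 0.0
```

Run:
```python
from h import *
where()
a=snap('scene','s1')['pixels'][60:260,220:460]; cv2.imwrite('pics/s1c.png',cv2.resize(a,None,fx=3,fy=3,interpolation=cv2.INTER_CUBIC))
```

```text
t 2.1 X 0.2026 Y 0.0062 Z 0.2646 a 89.3 F [-0.72  1.27  0.56] q [ 0.18  0.48  1.39 -0.    1.28 -1.33] w 0.0007
```

View pics/s1c.png

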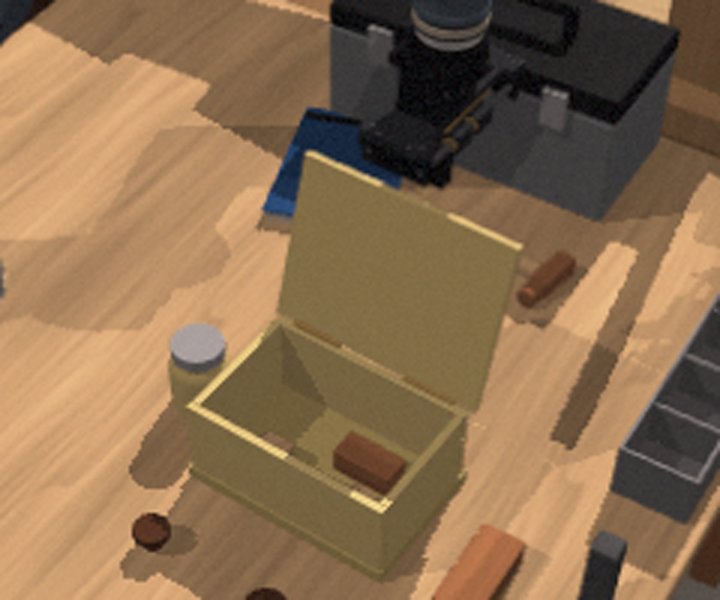

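The hand is behind the lid at about (410,170) in the crop, clear of everything. I'll start pushing gently, stopping before upright.

>>> arm_command(delta_rot=[[0,0,0],[0,0,0],[0,0,0],[0,0,0],[0,0,0],[0,0,0],[0,0,0],[0,0,0],[0,0,0],[0,0,0],[0,0,0],[0,0,0]], delta_pos=[[0,-0.01,0],[0,-0.02,0],[0,-0.03,0],[0,-0.036,0],[0,-0.041,0],[0,-0.045,0],[0,-0.049,0],[0,-0.053,0],[0,-0.057,0],[0,-0.061,0],[0,-0.065,0],[0,-0.069,0]], gripper=[1,1,1,1,1,1,1,1,1,1,1,1])

```text
time: 3.15
position: [0.5802, 0.1521, 0.2708]
tool_rot: [0.027, 1.0, 0.0, 0.0]
ft_force: [0.1, 1.4, 2.4]
grip_width: 0.0006
grip_force: 1.1
```

```bash
cat >> h.py <<'E'
def theta(f,n='scene'):
    "lid angle: upper edge of the lid sought against the model, lines drawn for check"
    c=snap(n,f); a=c['pixels'][60:260,220:460]; a=cv2.resize(a,None,fx=3,fy=3,interpolation=cv2.INTER_CUBIC)
    for k,t in enumerate(np.arange(0,1.95,.1)):
        W,L=model(CX,CY,YAW,t)
        u=((proj(c,L(.19,-.125))-[220,60]+.5)*3-.5).astype(int)
        cv2.circle(a,tuple(int(i) for i in u),2,(0,0,255) if k%5 else (255,0,0),-1)
        if k%2==0: cv2.putText(a,f'{t:.1f}',(int(u[0])+6,int(u[1])),0,.35,(0,0,255))
    cv2.imwrite(f'pics/{f}c.png',a)
E
python3 - <<'E'
from h import *
where(); theta('s2')
E
```

```text
t 3.15 X 0.1345 Y 0.0024 Z 0.2708 a 90.0 F [0.1  1.42 2.42] q [ 0.07  0.44  1.44  0.    1.26 -1.45] w 0.0006
```

View pics/s2c.png

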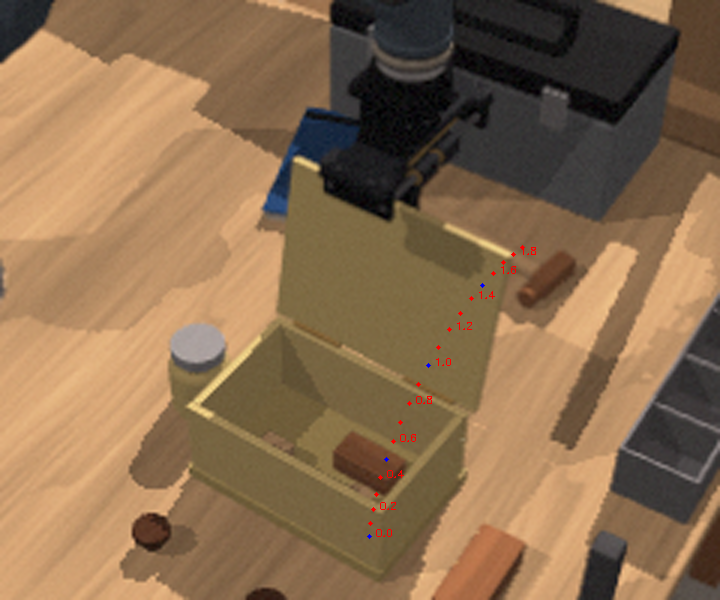

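Lid corner at (513,253) reads about 1.73 rad, which agrees with the contact geometry. I'll continue through upright.

>>> arm_command(delta_rot=[[0,0,0],[0,0,0],[0,0,0],[0,0,0],[0,0,0],[0,0,0],[0,0,0],[0,0,0],[0,0,0],[0,0,0],[0,0,0],[0,0,0]], delta_pos=[[0,-0.004,0],[0,-0.009,0],[0,-0.014,0],[0,-0.019,0],[0,-0.024,0],[0,-0.029,0],[0,-0.034,0],[0,-0.039,0],[0,-0.043,0],[0,-0.047,0],[0,-0.05,0],[0,-0.052,0]], gripper=[1,1,1,1,1,1,1,1,1,1,1,1])

```text
time: 4.2
position: [0.577, 0.0997, 0.2703]
tool_rot: [0.027, 1.0, -0.0, -0.0]
ft_force: [0.1, -0.0, 0.1]
grip_width: 0.0006
grip_force: 0.2
```

Run:
```python
from h import *
where(); theta('s3')
```

```text
t 4.2 X 0.0821 Y 0.0027 Z 0.2703 a 90.0 F [ 0.13 -0.02  0.09] q [-0.02  0.42  1.48 -0.    1.24 -1.54] w 0.0006
```

View pics/s3c.png

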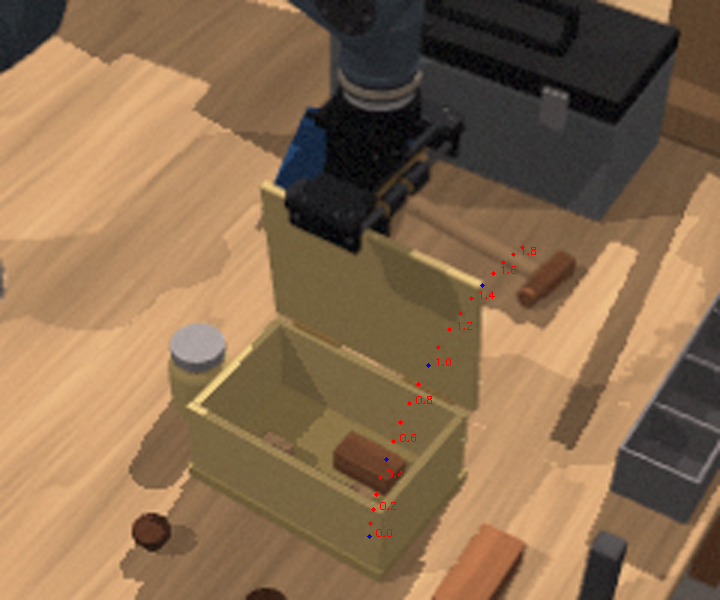

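Lid corner at (480,290) gives about 1.45 rad, so it is past upright. Now over the top and round to the front.

>>> arm_command(delta_rot=[[0,0,0],[0,0,0],[0,0,0],[0,0,0],[0,0,0],[0,0,0],[0,0,0],[0,0,0],[0,0,0],[0,0,0],[0,0,0],[0,0,0]], delta_pos=[[0,0.004,-0.025],[0,0.004,-0.06],[0,0.0,-0.08],[0,-0.03,-0.08],[0,-0.065,-0.08],[0,-0.092,-0.08],[0,-0.1,-0.07],[0,-0.1,-0.04],[0,-0.1,-0.01],[0,-0.1,0.015],[0,-0.098,0.02],[0,-0.096,0.02]], gripper=[1,1,1,1,1,1,1,1,1,1,1,1])

```text
time: 5.25
position: [0.5704, 0.0051, 0.2482]
tool_rot: [0.027, 1.0, 0.001, -0.003]
ft_force: [-0.2, -0.5, 0.4]
grip_width: 0.0003
grip_force: 0.0
```

Run:
```python
from h import *
where(); theta('s4')
```

```text
t 5.25 X -0.0127 Y 0.0042 Z 0.2482 a 89.7 F [-0.22 -0.46  0.38] q [-0.19  0.43  1.54  0.    1.18 -1.7 ] w 0.0003
```

View pics/s4c.png

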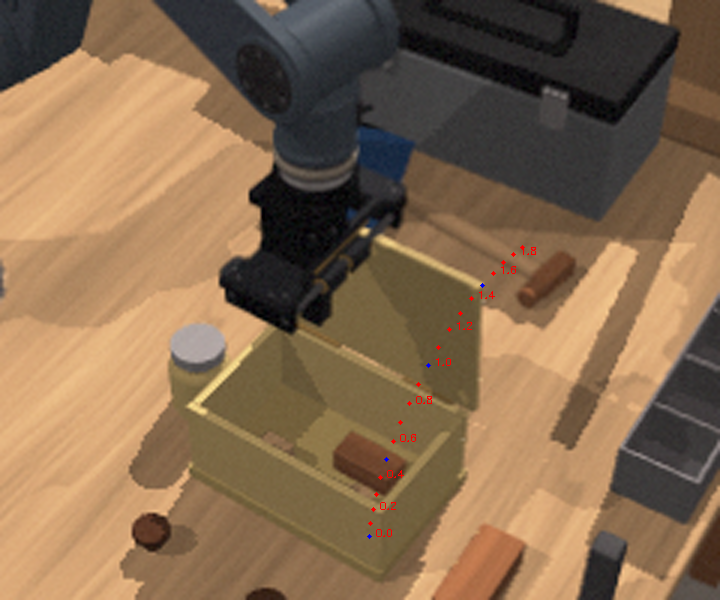

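The finger is in front of the lid, with the lid corner near (482,288), about 1.43-1.46. I'll hold while it falls and measure the angle by image code.

>>> arm_command(delta_rot=[[0,0,0],[0,0,0],[0,0,0],[0,0,0],[0,0,0],[0,0,0],[0,0,0],[0,0,0],[0,0,0],[0,0,0]], delta_pos=[[0,0,0],[0,0,0],[0,0,0],[0,0,0],[0,0,0],[0,0,0],[0,0,0],[0,0,0],[0,0,0],[0,0,0]], gripper=[1,1,1,1,1,1,1,1,1,1])

```text
time: 6.13
position: [0.572, 0.0043, 0.2505]
tool_rot: [0.027, 1.0, 0.0, -0.0]
ft_force: [-0.2, -1.0, 0.6]
grip_width: 0.0003
grip_force: 0.0
```

```bash
cat >> h.py <<'E'
def ang(f):
    "lid angle by the contrast across its right side edge"
    c=cal(f); im=cv2.GaussianBlur(cv2.imread(f'pics/{f}.png'),(3,3),0).astype(np.float32); ts=np.arange(0,1.95,.01); sc=[]
    for t in ts:
        W,L=model(CX,CY,YAW,t); P=np.array([proj(c,L(r,-.125)) for r in np.linspace(.05,.185,30)])
        e=P[-1]-P[0]; n=np.array([-e[1],e[0]])/np.linalg.norm(e)
        g=lambda Q:cv2.remap(im,Q[:,:1].astype(np.float32),Q[:,1:].astype(np.float32),1)[:,0]
        sc.append(np.linalg.norm(np.median(g(P+2*n)-g(P-2*n),axis=0)))
    i=np.argsort(sc)[::-1][:3]; return ts[i].round(2).tolist(), np.round(np.array(sc)[i],0).tolist()
E
python3 - <<'E'
from h import *
where(); snap('scene','s5')
for f in('scene0','s2','s3','s4','s5'): print(f,ang(f))
E
```

```text
t 6.13 X -0.0134 Y 0.0026 Z 0.2505 a 90.0 F [-0.21 -0.99  0.59] q [-0.19  0.42  1.54 -0.    1.18 -1.7 ] w 0.0003
scene0 ([0.13, 1.82, 0.12], [52.0, 51.0, 51.0])
s2 ([1.83, 1.82, 1.81], [80.0, 80.0, 79.0])
s3 ([1.5, 1.53, 1.49], [109.0, 106.0, 106.0])
s4 ([1.49, 1.5, 1.47], [133.0, 132.0, 130.0])
s5 ([1.49, 1.5, 1.47], [136.0, 135.0, 133.0])
```

>>> arm_command(delta_rot=[[0,0,0],[0,0,0],[0,0,0],[0,0,0],[0,0,0],[0,0,0]], delta_pos=[[0,-0.004,0],[0,-0.008,0],[0,-0.012,0],[0,-0.016,0],[0,-0.02,0],[0,-0.02,0]], gripper=[1,1,1,1,1,1])

```text
time: 6.68
position: [0.571, -0.0166, 0.2505]
tool_rot: [0.027, 1.0, -0.0, 0.0]
ft_force: [-0.1, -0.3, 0.1]
grip_width: 0.0006
grip_force: 0.0
```

Run:
```python
from h import *
where(); snap('scene','s6'); print(ang('s6'))
a=cv2.imread('pics/s6.png')[80:220,270:420]; b=cv2.imread('pics/s4.png')[80:220,270:420]
cv2.imwrite('pics/s6c.png',cv2.resize(np.hstack([b[:,:],a]),None,fx=2.6,fy=2.6*1.4,interpolation=cv2.INTER_CUBIC))
```

```text
t 6.68 X -0.0344 Y 0.0024 Z 0.2505 a 90.0 F [-0.13 -0.26  0.08] q [-0.22  0.42  1.54 -0.    1.18 -1.74] w 0.0006
([1.49, 1.5, 1.47], [136.0, 134.0, 133.0])
```

Run:
```python
from h import *
I={f:cv2.imread(f'pics/{f}.png').astype(int) for f in('s3','s4','s5','s6')}
for a,b in(('s3','s4'),('s4','s5'),('s5','s6')): print(a,b,np.abs(I[a]-I[b])[140:190,360:390].mean(), np.abs(I[a]-I[b])[300:380,100:200].mean())
```

```text
s3 s4 6.817555555555556 11.410416666666666
s4 s5 2.25 2.2703333333333333
s5 s6 2.6775555555555557 3.332291666666667
```

View pics/s6c.png

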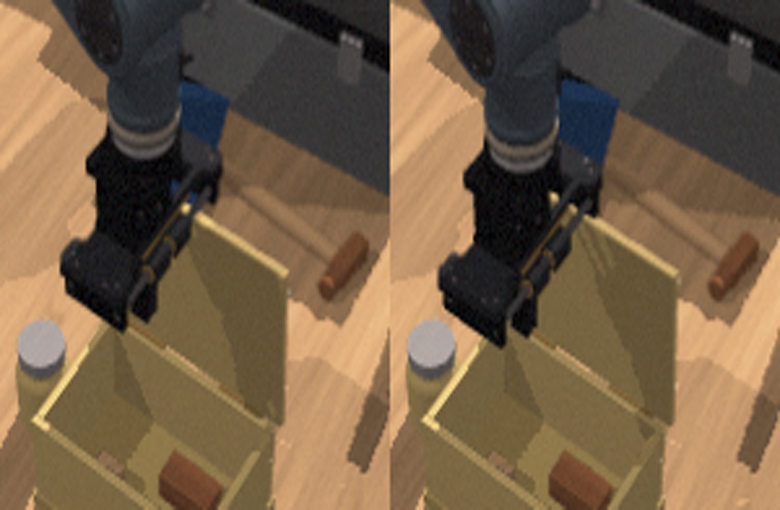

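The lid stands nearly balanced at about 1.48 with the hand clear of it. I'll wait a little to see whether it moves by itself.

>>> arm_command(delta_rot=[[0,0,0],[0,0,0],[0,0,0],[0,0,0],[0,0,0],[0,0,0],[0,0,0],[0,0,0],[0,0,0],[0,0,0],[0,0,0],[0,0,0]], delta_pos=[[0,0.005,0],[0,0.01,0],[0,0.015,0],[0,0.015,0],[0,0.015,0],[0,0.015,0],[0,0.015,0],[0,0.015,0],[0,0.015,0],[0,0.015,0],[0,0.015,0],[0,0.015,0]], gripper=[1,1,1,1,1,1,1,1,1,1,1,1])

```text
time: 7.73
position: [0.5718, -0.0007, 0.2506]
tool_rot: [0.027, 1.0, -0.0, 0.0]
ft_force: [-0.2, -0.3, -0.4]
grip_width: 0.0002
grip_force: 0.0
```

```bash
cat >> h.py <<'E'
def tops(f):
    "rows (full px) of the lid's bright top edge at columns near its right corner, from the upward step"
    g=cv2.imread(f'pics/{f}.png').astype(int); return [int(np.argmax(g[125:175,u].sum(1)-0))+125 for u in (358,362,366,370,374)]
E
python3 - <<'E'
from h import *
where(); snap('scene','s7'); print(ang('s7'))
for f in('s3','s4','s5','s6','s7'): print(f,tops(f))
I={f:cv2.imread(f'pics/{f}.png').astype(int) for f in('s4','s6','s7')}
print(np.abs(I['s4']-I['s7'])[140:190,360:390].mean())
S=cal('s4')
for t in(1.4,1.45,1.5,1.55):
    L=model(CX,CY,YAW,t)[1]; print(t,[proj(S,L(.19,y,th)).round(1).tolist() for y,th in((-.125,0),(-.125,.01),(-.06,.005))])
E
```

```text
t 7.73 X -0.0185 Y 0.0025 Z 0.2506 a 90.0 F [-0.24 -0.25 -0.4 ] q [-0.2   0.42  1.54 -0.    1.18 -1.71] w 0.0002
([1.49, 1.47, 1.5], [135.0, 133.0, 132.0])
s3 [144, 146, 148, 150, 152]
s4 [144, 146, 148, 150, 152]
s5 [145, 146, 148, 150, 152]
s6 [145, 147, 148, 150, 152]
s7 [145, 147, 149, 151, 153]
3.387111111111111
1.4 [[376.9, 159.2], [378.8, 156.7], [357.8, 148.5]]
1.45 [[378.7, 156.9], [380.7, 154.5], [359.7, 146.3]]
1.5 [[380.6, 154.7], [382.5, 152.4], [361.5, 144.2]]
1.55 [[382.4, 152.6], [384.2, 150.5], [363.4, 142.3]]
```

It is creeping forward by itself. I'll keep waiting.

>>> arm_command(delta_rot=[[0,0,0],[0,0,0],[0,0,0],[0,0,0],[0,0,0],[0,0,0],[0,0,0],[0,0,0],[0,0,0],[0,0,0],[0,0,0],[0,0,0]], delta_pos=[[0,0,0],[0,0,0],[0,0,0],[0,0,0],[0,0,0],[0,0,0],[0,0,0],[0,0,0],[0,0,0],[0,0,0],[0,0,0],[0,0,0]], gripper=[1,1,1,1,1,1,1,1,1,1,1,1])

```text
time: 8.78
position: [0.5718, -0.0006, 0.2506]
tool_rot: [0.027, 1.0, 0.0, 0.0]
ft_force: [-0.5, 0.1, -0.5]
grip_width: 0.0
grip_force: 0.0
```

Run:
```python
from h import *
where(); snap('scene','s8'); print(ang('s8'),tops('s8'))
```

```text
t 8.78 X -0.0184 Y 0.0025 Z 0.2506 a 90.0 F [-0.55  0.11 -0.55] q [-0.2   0.42  1.54  0.    1.18 -1.71] w 0.0
([1.48, 1.46, 1.47], [139.0, 139.0, 138.0]) [146, 147, 149, 151, 153]
```

>>> arm_command(delta_rot=[[0,0,0],[0,0,0],[0,0,0],[0,0,0],[0,0,0],[0,0,0],[0,0,0],[0,0,0],[0,0,0],[0,0,0],[0,0,0],[0,0,0]], delta_pos=[[0,0,0],[0,0,0],[0,0,0],[0,0,0],[0,0,0],[0,0,0],[0,0,0],[0,0,0],[0,0,0],[0,0,0],[0,0,0],[0,0,0]], gripper=[1,1,1,1,1,1,1,1,1,1,1,1])

```text
time: 9.83
position: [0.5718, -0.0006, 0.2505]
tool_rot: [0.027, 1.0, -0.0, 0.0]
ft_force: [-1.1, 0.7, 0.4]
grip_width: 0.0001
grip_force: 0.0
```

Run:
```python
from h import *
where(); snap('scene','s9'); print(ang('s9'),tops('s9'))
```

```text
t 9.83 X -0.0184 Y 0.0025 Z 0.2505 a 90.0 F [-1.06  0.67  0.44] q [-0.2   0.42  1.54 -0.    1.18 -1.71] w 0.0001
([1.46, 1.45, 1.48], [143.0, 141.0, 140.0]) [147, 149, 151, 153, 154]
```

>>> arm_command(delta_rot=[[0,0,0],[0,0,0],[0,0,0],[0,0,0],[0,0,0],[0,0,0],[0,0,0],[0,0,0],[0,0,0],[0,0,0],[0,0,0],[0,0,0]], delta_pos=[[0,0,0],[0,0,0],[0,0,0],[0,0,0],[0,0,0],[0,0,0],[0,0,0],[0,0,0],[0,0,0],[0,0,0],[0,0,0],[0,0,0]], gripper=[1,1,1,1,1,1,1,1,1,1,1,1])

```text
time: 10.88
position: [0.5718, -0.0006, 0.2506]
tool_rot: [0.027, 1.0, 0.0, 0.0]
ft_force: [0.2, -0.4, -0.4]
grip_width: 0.0008
grip_force: 0.0
```

Run:
```python
from h import *
where(); snap('scene','s10'); print(ang('s10'),tops('s10'))
```

```text
t 10.88 X -0.0184 Y 0.0025 Z 0.2506 a 90.0 F [ 0.24 -0.44 -0.38] q [-0.2   0.42  1.54  0.    1.18 -1.71] w 0.0008
([1.43, 1.44, 1.42], [151.0, 147.0, 146.0]) [149, 151, 153, 155, 157]
```

>>> arm_command(delta_rot=[[0,0,0],[0,0,0],[0,0,0],[0,0,0],[0,0,0],[0,0,0],[0,0,0],[0,0,0],[0,0,0],[0,0,0],[0,0,0],[0,0,0]], delta_pos=[[0,0,0],[0,0,0],[0,0,0],[0,0,0],[0,0,0],[0,0,0],[0,0,0],[0,0,0],[0,0,0],[0,0,0],[0,0,0],[0,0,0]], gripper=[1,1,1,1,1,1,1,1,1,1,1,1])

```text
time: 11.93
position: [0.5718, -0.0006, 0.2506]
tool_rot: [0.027, 1.0, -0.0, 0.0]
ft_force: [1.1, -0.3, -0.2]
grip_width: 0.0004
grip_force: 0.0
```

>>> arm_command(delta_rot=[[0,0,0],[0,0,0],[0,0,0],[0,0,0],[0,0,0],[0,0,0],[0,0,0],[0,0,0],[0,0,0],[0,0,0]], delta_pos=[[0,0,0],[0,0,0],[0,0,0],[0,0,0],[0,0,0],[0,0,0],[0,0,0],[0,0,0],[0,0,0],[0,0,0]], gripper=[1,1,1,1,1,1,1,1,1,1])

```text
time: 12.77
position: [0.5718, -0.0006, 0.2505]
tool_rot: [0.027, 1.0, 0.0, -0.0]
ft_force: [0.3, 0.7, -0.4]
grip_width: 0.0006
grip_force: 0.0
```

Run:
```python
from h import *
where(); snap('scene','s11'); print(ang('s11'))
```

```text
t 12.77 X -0.0184 Y 0.0025 Z 0.2505 a 90.0 F [ 0.32  0.65 -0.37] q [-0.2   0.42  1.54  0.    1.18 -1.71] w 0.0006
([1.28, 1.27, 1.26], [143.0, 143.0, 139.0])
```

>>> arm_command(delta_rot=[[0,0,0],[0,0,0],[0,0,0],[0,0,0],[0,0,0],[0,0,0],[0,0,0],[0,0,0],[0,0,0],[0,0,0],[0,0,0],[0,0,0]], delta_pos=[[0,0,0],[0,0,0],[0,0,0],[0,0,0],[0,0,0],[0,0,0],[0,0,0],[0,0,0],[0,0,0],[0,0,0],[0,0,0],[0,0,0]], gripper=[1,1,1,1,1,1,1,1,1,1,1,1])

```text
time: 13.82
position: [0.5718, -0.0007, 0.2505]
tool_rot: [0.027, 1.0, -0.0, -0.0]
ft_force: [-0.5, -0.6, 0.0]
grip_width: 0.0003
grip_force: 0.3
```

>>> arm_command(delta_rot=[[0,0,0],[0,0,0],[0,0,0],[0,0,0],[0,0,0],[0,0,0]], delta_pos=[[0,0,0],[0,0,0],[0,0,0],[0,0,0],[0,0,0],[0,0,0]], gripper=[1,1,1,1,1,1])

```text
time: 14.32
position: [0.5718, -0.0006, 0.2506]
tool_rot: [0.027, 1.0, -0.0, 0.0]
ft_force: [0.1, -0.1, -0.6]
grip_width: 0.0002
grip_force: 0.3
```

```bash
cat >> h.py <<'E'
def carry(th,a,s=.03,h=.015):
    A=np.radians(a); return (.08-.19*np.cos(th)+s*np.cos(A)-h*np.sin(A), .11+.19*np.sin(th)-s*np.sin(A)-h*np.cos(A), a, .0025)
E
python3 - <<'E'
from h import *
where(); snap('scene','s12'); print(ang('s12'))
T=np.linspace(1.1,.8,13)[1:]; w=[carry(t,45+45*t/1.1) for t in T]; rows(w)
E
```

```text
t 14.32 X -0.0184 Y 0.0025 Z 0.2506 a 90.0 F [ 0.13 -0.14 -0.58] q [-0.2   0.42  1.54 -0.    1.18 -1.71] w 0.0002
([1.15, 1.16, 1.14], [141.0, 137.0, 137.0])
[np.float64(-0.025), np.float64(0.247), np.float64(88.977), np.float64(0.002)] rot [-1.0, 0.0, 0.0] pos [-0.0, -0.006, 0.004]
[np.float64(-0.028), np.float64(0.244), np.float64(87.955), np.float64(0.002)] rot [-2.0, 0.0, 0.0] pos [-0.0, -0.01, 0.006]
[np.float64(-0.032), np.float64(0.242), np.float64(86.932), np.float64(0.002)] rot [-3.1, 0.0, 0.0] pos [-0.0, -0.014, 0.009]
[np.float64(-0.035), np.float64(0.239), np.float64(85.909), np.float64(0.002)] rot [-4.1, 0.0, 0.0] pos [-0.0, -0.017, 0.012]
[np.float64(-0.039), np.float64(0.236), np.float64(84.886), np.float64(0.002)] rot [-5.1, 0.0, 0.0] pos [-0.0, -0.021, 0.015]
[np.float64(-0.042), np.float64(0.233), np.float64(83.864), np.float64(0.002)] rot [-6.1, 0.0, 0.0] pos [-0.0, -0.024, 0.017]
[np.float64(-0.045), np.float64(0.23), np.float64(82.841), np.float64(0.002)] rot [-7.2, 0.0, 0.0] pos [-0.0, -0.027, 0.02]
[np.float64(-0.049), np.float64(0.227), np.float64(81.818), np.float64(0.002)] rot [-8.2, 0.0, 0.0] pos [-0.0, -0.03, 0.024]
[np.float64(-0.052), np.float64(0.224), np.float64(80.795), np.float64(0.002)] rot [-9.2, 0.0, 0.0] pos [-0.0, -0.033, 0.027]
[np.float64(-0.055), np.float64(0.221), np.float64(79.773), np.float64(0.002)] rot [-10.2, 0.0, 0.0] pos [-0.0, -0.036, 0.03]
[np.float64(-0.058), np.float64(0.217), np.float64(78.75), np.float64(0.002)] rot [-11.3, 0.0, 0.0] pos [-0.0, -0.039, 0.033]
[np.float64(-0.061), np.float64(0.214), np.float64(77.727), np.float64(0.002)] rot [-12.3, 0.0, 0.0] pos [-0.0, -0.042, 0.037]
```

The lid rests on the finger's back at about 1.13 rad, with pad force showing. Now I'll lower it.

>>> arm_command(delta_rot=[[-0.5,0,0],[-1,0,0],[-1.5,0,0],[-2,0,0],[-2.7,0,0],[-3.4,0,0],[-4.1,0,0],[-4.8,0,0],[-5.5,0,0],[-6.2,0,0],[-7,0,0],[-7.7,0,0]], delta_pos=[[0,-0.002,0.001],[0,-0.004,0.002],[0,-0.007,0.004],[0,-0.01,0.006],[0,-0.0125,0.008],[0,-0.015,0.01],[0,-0.0175,0.012],[0,-0.02,0.014],[0,-0.022,0.016],[0,-0.0245,0.018],[0,-0.027,0.02],[0,-0.029,0.022]], gripper=[1,1,1,1,1,1,1,1,1,1,1,1])

```text
time: 15.37
position: [0.5702, -0.0299, 0.2283]
tool_rot: [0.027, 0.997, 0.068, 0.002]
ft_force: [0.5, -0.0, -0.4]
grip_width: 0.0003
grip_force: 0.2
```

Run:
```python
from h import *
where(); snap('scene','s13'); print(ang('s13'))
T=np.linspace(.92,.68,13)[1:]; w=[carry(t,45+45*t/1.1) for t in T]; rows(w[1::2])
```

```text
t 15.37 X -0.0477 Y 0.0025 Z 0.2283 a 82.2 F [ 0.52 -0.03 -0.37] q [-0.32  0.45  1.56  0.14  1.16 -1.9 ] w 0.0003
([0.95, 0.96, 0.94], [128.0, 127.0, 125.0])
[np.float64(-0.051), np.float64(0.224), np.float64(81.0), np.float64(0.002)] rot [-1.2, -0.0, -0.0] pos [-0.0, -0.003, 0.003]
[np.float64(-0.056), np.float64(0.219), np.float64(79.364), np.float64(0.002)] rot [-2.9, -0.0, -0.0] pos [-0.0, -0.009, 0.007]
[np.float64(-0.061), np.float64(0.214), np.float64(77.727), np.float64(0.002)] rot [-4.5, -0.0, -0.0] pos [-0.0, -0.014, 0.012]
[np.float64(-0.065), np.float64(0.208), np.float64(76.091), np.float64(0.002)] rot [-6.2, -0.0, -0.0] pos [-0.0, -0.019, 0.017]
[np.float64(-0.069), np.float64(0.202), np.float64(74.455), np.float64(0.002)] rot [-7.8, -0.0, -0.0] pos [-0.0, -0.024, 0.022]
[np.float64(-0.073), np.float64(0.196), np.float64(72.818), np.float64(0.002)] rot [-9.4, -0.0, -0.0] pos [-0.0, -0.029, 0.028]
```

The lid follows at about 0.95 rad. I'll carry on.

>>> arm_command(delta_rot=[[-0.6,0,0],[-1.2,0,0],[-2,0,0],[-2.9,0,0],[-3.7,0,0],[-4.5,0,0],[-5.3,0,0],[-6.2,0,0],[-7,0,0],[-7.8,0,0],[-8.6,0,0],[-9.4,0,0]], delta_pos=[[0,-0.0015,0.0015],[0,-0.003,0.003],[0,-0.006,0.005],[0,-0.009,0.007],[0,-0.0115,0.0095],[0,-0.014,0.012],[0,-0.0165,0.0145],[0,-0.019,0.017],[0,-0.0215,0.0195],[0,-0.024,0.022],[0,-0.0265,0.025],[0,-0.029,0.028]], gripper=[1,1,1,1,1,1,1,1,1,1,1,1])

```text
time: 16.42
position: [0.5689, -0.0551, 0.1967]
tool_rot: [0.026, 0.988, 0.149, 0.004]
ft_force: [-0.7, -2.8, 1.3]
grip_width: 0.0004
grip_force: 1.3
```

Run:
```python
from h import *
where(); snap('scene','s14'); print(ang('s14'))
T=np.linspace(.68,.42,13)[1:]; w=[carry(t,45+45*t/1.1) for t in T]; rows(w[1::2])
```

```text
t 16.42 X -0.073 Y 0.0024 Z 0.1967 a 72.9 F [-0.68 -2.79  1.33] q [-0.44  0.52  1.58  0.3   1.17 -2.1 ] w 0.0004
([0.73, 0.72, 0.74], [177.0, 174.0, 172.0])
[np.float64(-0.077), np.float64(0.19), np.float64(71.045), np.float64(0.002)] rot [-1.8, -0.0, -0.0] pos [-0.0, -0.005, 0.005]
[np.float64(-0.081), np.float64(0.183), np.float64(69.273), np.float64(0.002)] rot [-3.6, -0.0, -0.0] pos [-0.0, -0.011, 0.01]
[np.float64(-0.084), np.float64(0.176), np.float64(67.5), np.float64(0.002)] rot [-5.4, -0.0, -0.0] pos [-0.0, -0.016, 0.016]
[np.float64(-0.087), np.float64(0.169), np.float64(65.727), np.float64(0.002)] rot [-7.1, -0.0, -0.0] pos [-0.0, -0.021, 0.022]
[np.float64(-0.09), np.float64(0.161), np.float64(63.955), np.float64(0.002)] rot [-8.9, -0.0, -0.0] pos [-0.0, -0.026, 0.028]
[np.float64(-0.093), np.float64(0.154), np.float64(62.182), np.float64(0.002)] rot [-10.7, -0.0, -0.0] pos [-0.0, -0.03, 0.034]
```

>>> arm_command(delta_rot=[[-0.9,0,0],[-1.8,0,0],[-2.7,0,0],[-3.6,0,0],[-4.5,0,0],[-5.4,0,0],[-6.2,0,0],[-7.1,0,0],[-8,0,0],[-8.9,0,0],[-9.8,0,0],[-10.7,0,0]], delta_pos=[[0,-0.0025,0.0025],[0,-0.005,0.005],[0,-0.008,0.0075],[0,-0.011,0.01],[0,-0.0135,0.013],[0,-0.016,0.016],[0,-0.0185,0.019],[0,-0.021,0.022],[0,-0.0235,0.025],[0,-0.026,0.028],[0,-0.028,0.031],[0,-0.03,0.034]], gripper=[1,1,1,1,1,1,1,1,1,1,1,1])

```text
time: 17.47
position: [0.568, -0.0741, 0.155]
tool_rot: [0.026, 0.97, 0.24, 0.007]
ft_force: [-2.1, -6.1, 2.4]
grip_width: 0.0005
grip_force: 2.4
```

Run:
```python
from h import *
where(); snap('scene','s15'); print(ang('s15'))
T=np.linspace(.42,.2,13)[1:]; w=[carry(t,45+45*t/1.1) for t in T]; rows(w[1::2])
```

```text
t 17.47 X -0.092 Y 0.0024 Z 0.155 a 62.2 F [-2.06 -6.09  2.38] q [-0.55  0.63  1.59  0.45  1.21 -2.29] w 0.0005
([0.49, 0.48, 0.47], [175.0, 173.0, 167.0])
[np.float64(-0.095), np.float64(0.148), np.float64(60.682), np.float64(0.002)] rot [-1.5, 0.0, -0.1] pos [-0.0, -0.005, 0.005]
[np.float64(-0.096), np.float64(0.141), np.float64(59.182), np.float64(0.002)] rot [-3.0, 0.0, -0.1] pos [-0.0, -0.009, 0.01]
[np.float64(-0.098), np.float64(0.135), np.float64(57.682), np.float64(0.002)] rot [-4.5, 0.0, -0.1] pos [-0.0, -0.014, 0.015]
[np.float64(-0.099), np.float64(0.128), np.float64(56.182), np.float64(0.002)] rot [-6.0, 0.0, -0.1] pos [-0.0, -0.018, 0.02]
[np.float64(-0.1), np.float64(0.121), np.float64(54.682), np.float64(0.002)] rot [-7.5, 0.0, -0.1] pos [-0.0, -0.022, 0.026]
[np.float64(-0.1), np.float64(0.115), np.float64(53.182), np.float64(0.002)] rot [-9.0, 0.0, -0.1] pos [-0.0, -0.025, 0.031]
```

Run:
```python
from h import *
T=np.linspace(.42,.22,13)[1:]; w=[carry(t,45+45*t/1.1,s) for t,s in zip(T,np.linspace(.03,.018,13)[1:])]; rows(w[1::2])
```

```text
[np.float64(-0.095), np.float64(0.15), np.float64(60.818), np.float64(0.002)] rot [-1.3, 0.0, -0.1] pos [-0.0, -0.004, 0.002]
[np.float64(-0.098), np.float64(0.146), np.float64(59.455), np.float64(0.002)] rot [-2.7, 0.0, -0.1] pos [-0.0, -0.009, 0.005]
[np.float64(-0.1), np.float64(0.141), np.float64(58.091), np.float64(0.002)] rot [-4.1, 0.0, -0.1] pos [-0.0, -0.013, 0.007]
[np.float64(-0.103), np.float64(0.137), np.float64(56.727), np.float64(0.002)] rot [-5.4, 0.0, -0.1] pos [-0.0, -0.017, 0.01]
[np.float64(-0.105), np.float64(0.133), np.float64(55.364), np.float64(0.002)] rot [-6.8, 0.0, -0.1] pos [-0.0, -0.021, 0.013]
[np.float64(-0.107), np.float64(0.128), np.float64(54.0), np.float64(0.002)] rot [-8.1, 0.0, -0.1] pos [-0.0, -0.025, 0.016]
```

>>> arm_command(delta_rot=[[-0.7,0,0],[-1.3,0,0],[-2,0,0],[-2.7,0,0],[-3.4,0,0],[-4.1,0,0],[-4.8,0,0],[-5.4,0,0],[-6.1,0,0],[-6.8,0,0],[-7.4,0,0],[-8.1,0,0]], delta_pos=[[0,-0.002,0.001],[0,-0.004,0.002],[0,-0.0065,0.0035],[0,-0.009,0.005],[0,-0.011,0.006],[0,-0.013,0.007],[0,-0.015,0.0085],[0,-0.017,0.01],[0,-0.019,0.0115],[0,-0.021,0.013],[0,-0.023,0.0145],[0,-0.025,0.016]], gripper=[1,1,1,1,1,1,1,1,1,1,1,1])

```text
time: 18.52
position: [0.5671, -0.0879, 0.1296]
tool_rot: [0.025, 0.951, 0.309, 0.008]
ft_force: [0.7, -0.4, -1.4]
grip_width: 0.0002
grip_force: 0.3
```

Run:
```python
from h import *
where(); snap('scene','s16'); print(ang('s16'))
T=np.linspace(.22,.08,13)[1:]; w=[carry(t,45+45*t/1.1,.018) for t in T]; rows(w[1::2])
```

```text
t 18.52 X -0.1058 Y 0.0025 Z 0.1296 a 54.0 F [ 0.68 -0.38 -1.41] q [-0.63  0.71  1.57  0.54  1.28 -2.41] w 0.0002
([0.3, 0.31, 0.29], [174.0, 173.0, 172.0])
[np.float64(-0.108), np.float64(0.124), np.float64(53.045), np.float64(0.002)] rot [-1.0, -0.0, -0.0] pos [-0.0, -0.004, 0.003]
[np.float64(-0.108), np.float64(0.119), np.float64(52.091), np.float64(0.002)] rot [-1.9, -0.0, -0.0] pos [-0.0, -0.007, 0.007]
[np.float64(-0.108), np.float64(0.115), np.float64(51.136), np.float64(0.002)] rot [-2.9, -0.0, -0.0] pos [-0.0, -0.01, 0.01]
[np.float64(-0.108), np.float64(0.111), np.float64(50.182), np.float64(0.002)] rot [-3.8, -0.0, -0.0] pos [-0.0, -0.012, 0.014]
[np.float64(-0.109), np.float64(0.106), np.float64(49.227), np.float64(0.002)] rot [-4.8, -0.0, -0.0] pos [-0.0, -0.015, 0.017]
[np.float64(-0.109), np.float64(0.102), np.float64(48.273), np.float64(0.002)] rot [-5.8, -0.0, -0.0] pos [-0.0, -0.018, 0.021]
```

>>> arm_command(delta_rot=[[-0.5,0,0],[-1,0,0],[-1.4,0,0],[-1.9,0,0],[-2.4,0,0],[-2.9,0,0],[-3.3,0,0],[-3.8,0,0],[-4.3,0,0],[-4.8,0,0],[-5.3,0,0],[-5.8,0,0]], delta_pos=[[0,-0.002,0.0015],[0,-0.004,0.003],[0,-0.0055,0.005],[0,-0.007,0.007],[0,-0.0085,0.0085],[0,-0.01,0.01],[0,-0.011,0.012],[0,-0.012,0.014],[0,-0.0135,0.0155],[0,-0.015,0.017],[0,-0.0165,0.019],[0,-0.018,0.021]], gripper=[1,1,1,1,1,1,1,1,1,1,1,1])

```text
time: 19.57
position: [0.567, -0.0902, 0.102]
tool_rot: [0.025, 0.934, 0.356, 0.01]
ft_force: [-0.5, -2.8, -0.4]
grip_width: 0.0003
grip_force: 1.3
```

Run:
```python
from h import *
where(); snap('scene','s17'); print(ang('s17'))
T=np.linspace(.08,-.06,13)[1:]; w=[carry(t,48,.018) for t in T]; rows(w[1::2])
a=cv2.imread('pics/s17.png')[90:240,250:430]; cv2.imwrite('pics/s17c.png',cv2.resize(a,None,fx=4,fy=4,interpolation=cv2.INTER_CUBIC))
```

```text
t 19.57 X -0.1081 Y 0.0024 Z 0.102 a 48.3 F [-0.49 -2.8  -0.44] q [-0.66  0.79  1.55  0.6   1.32 -2.49] w 0.0003
([0.14, 0.15, 0.13], [166.0, 166.0, 166.0])
[np.float64(-0.109), np.float64(0.097), np.float64(48.0), np.float64(0.002)] rot [-0.2, -0.0, -0.0] pos [-0.0, -0.003, 0.003]
[np.float64(-0.109), np.float64(0.093), np.float64(48.0), np.float64(0.002)] rot [-0.2, -0.0, -0.0] pos [-0.0, -0.006, 0.006]
[np.float64(-0.109), np.float64(0.088), np.float64(48.0), np.float64(0.002)] rot [-0.2, -0.0, -0.0] pos [-0.0, -0.009, 0.009]
[np.float64(-0.109), np.float64(0.084), np.float64(48.0), np.float64(0.002)] rot [-0.2, -0.0, -0.0] pos [-0.0, -0.012, 0.012]
[np.float64(-0.109), np.float64(0.08), np.float64(48.0), np.float64(0.002)] rot [-0.2, -0.0, -0.0] pos [-0.0, -0.015, 0.016]
[np.float64(-0.109), np.float64(0.075), np.float64(48.0), np.float64(0.002)] rot [-0.2, -0.0, -0.0] pos [-0.0, -0.018, 0.019]
```

View pics/s17c.png

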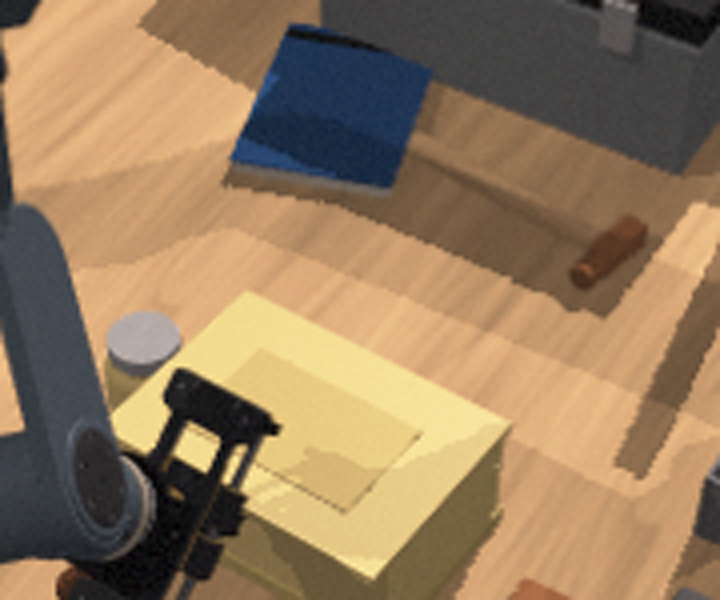

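The lid is nearly shut, at about 0.14 rad, and held by the finger at the lower middle of its front edge. The last few centimetres go slowly.

>>> arm_command(delta_rot=[[0,0,0],[0,0,0],[0,0,0],[0,0,0],[0,0,0],[0,0,0],[0,0,0],[0,0,0],[0,0,0],[0,0,0],[0,0,0],[0,0,0]], delta_pos=[[0,-0.001,0.001],[0,-0.002,0.002],[0,-0.003,0.003],[0,-0.004,0.004],[0,-0.005,0.005],[0,-0.006,0.006],[0,-0.007,0.007],[0,-0.0075,0.0075],[0,-0.008,0.008],[0,-0.009,0.009],[0,-0.01,0.01],[0,-0.011,0.011]], gripper=[1,1,1,1,1,1,1,1,1,1,1,1])

```text
time: 20.62
position: [0.5669, -0.0908, 0.0866]
tool_rot: [0.025, 0.934, 0.356, 0.009]
ft_force: [0.6, -0.4, 0.2]
grip_width: 0.0007
grip_force: 0.0
```

Run:
```python
from h import *
where(); snap('scene','s18'); print(ang('s18'))
```

```text
t 20.62 X -0.1087 Y 0.0025 Z 0.0866 a 48.3 F [ 0.56 -0.45  0.18] q [-0.66  0.82  1.56  0.6   1.29 -2.51] w 0.0007
([0.11, 0.12, 0.1], [155.0, 155.0, 154.0])
```

>>> arm_command(delta_rot=[[0,0,0],[0,0,0],[0,0,0],[0,0,0],[0,0,0],[0,0,0],[0,0,0],[0,0,0],[0,0,0],[0,0,0]], delta_pos=[[0,-0.001,0.001],[0,-0.002,0.0015],[0,-0.003,0.002],[0,-0.004,0.0025],[0,-0.005,0.003],[0,-0.006,0.0035],[0,-0.007,0.004],[0,-0.008,0.004],[0,-0.009,0.004],[0,-0.01,0.004]], gripper=[1,1,1,1,1,1,1,1,1,1])

```text
time: 21.5
position: [0.5667, -0.0959, 0.077]
tool_rot: [0.025, 0.934, 0.356, 0.01]
ft_force: [-0.9, 0.7, -0.7]
grip_width: 0.0003
grip_force: 0.0
```

Run:
```python
from h import *
where(); snap('scene','s19'); print(ang('s19'))
I={f:cv2.imread(f'pics/{f}.png').astype(int) for f in('s17','s18','s19')}
for a,b in(('s17','s18'),('s18','s19')): print(np.abs(I[a]-I[b])[190:250,335:380].mean())
S=cal('s19'); g=cv2.imread('pics/s19.png').astype(int)
for t in(0,.05): print(t,[proj(S,model(CX,CY,YAW,t)[1](.19,-.125,h)).round(1) for h in(0,.01)])
for u in (338,342,346): # bottom of the bright lid near its right front corner / side edge
    print(u,g[215:240,u].sum(1).tolist())
```

```text
t 21.5 X -0.1138 Y 0.0025 Z 0.077 a 48.3 F [-0.88  0.72 -0.71] q [-0.67  0.84  1.55  0.6   1.29 -2.52] w 0.0003
([0.11, 0.09, 0.12], [156.0, 155.0, 155.0])
5.587407407407407
2.172222222222222
0 [array([342.9, 238.6]), array([343. , 236.4])]
0.05 [array([343.1, 236.5]), array([343.2, 234.2])]
338 [497, 496, 535, 550, 544, 546, 548, 549, 548, 551, 548, 550, 551, 545, 551, 542, 549, 542, 562, 357, 304, 262, 242, 254, 241]
342 [550, 550, 556, 549, 550, 547, 545, 548, 550, 551, 551, 541, 545, 546, 543, 549, 547, 544, 546, 596, 611, 420, 299, 252, 247]
346 [551, 551, 557, 553, 551, 551, 549, 551, 554, 554, 554, 547, 551, 553, 549, 550, 548, 497, 284, 265, 251, 251, 255, 263, 245]
```

The lid is at rest and shut: its upper corner is at row 236, as modelled for angle 0, and the picture no longer changes. I'll withdraw away from the lip, then back and up.

>>> arm_command(delta_rot=[[0,0,0],[0,0,0],[0,0,0],[0,0,0],[0,0,0],[0,0,0],[0,0,0],[0,0,0],[0,0,0],[0,0,0],[0,0,0],[0,0,0]], delta_pos=[[0,-0.004,0],[0,-0.008,0],[0,-0.01,-0.005],[0,-0.012,-0.015],[0,-0.012,-0.03],[0,-0.012,-0.05],[0,-0.012,-0.07],[0,-0.012,-0.09],[0,-0.012,-0.11],[0,-0.012,-0.13],[0,-0.012,-0.15],[0,-0.012,-0.15]], gripper=[1,1,1,1,1,1,1,1,1,1,1,1])

```text
time: 22.55
position: [0.5624, -0.2089, 0.1841]
tool_rot: [0.025, 0.935, 0.353, 0.013]
ft_force: [0.0, -0.5, 0.1]
grip_width: 0.0003
grip_force: 0.0
```

Run:
```python
from h import *
where(); snap('scene','s20'); t=snap('top','t20'); print(ang('s20'))
a,b=[cv2.imread(f'pics/{f}.png').astype(int) for f in('s19','s20')]; print(np.abs(a-b)[190:250,335:380].mean())
T=cal('t20'); g=t['pixels']
for n,(x,y,z),r in [('jar',(.4,.037,.095),20),('kb',(.62,-.172,.03),10),('ka',(.469,-.153,.028),10),('cap',(.439,-.323,.014),20),('off',(.776,-.027,.035),22)]:
    u,v=proj(T,(x,y,z)).astype(int); A=cv2.imread('pics/top0.png').astype(int)
    print(n,np.abs(A-g)[v-r:v+r,u-r:u+r].mean().round(1), cv2.phaseCorrelate(A[v-r:v+r,u-r:u+r].mean(2).astype(np.float32),g[v-r:v+r,u-r:u+r].mean(2).astype(np.float32)))
```

```text
t 22.55 X -0.2269 Y 0.0007 Z 0.1841 a 48.6 F [ 0.05 -0.52  0.11] q [-0.8   0.74  1.36  0.51  1.58 -2.46] w 0.0003
([0.09, 0.11, 0.12], [153.0, 153.0, 153.0])
5.242716049382716
jar 23.7 ((-0.07334143082762168, -0.03624071389069883), 0.781351748406887)
kb 9.5 ((0.009304781571959353, -0.4850715346610741), 0.6353037011623383)
ka 8.7 ((-0.05784273915942073, -0.4013387088308846), 0.8897231310606003)
cap 56.8 ((19.57417661204477, -8.494398861574386), 0.14020640522241593)
off 6.2 ((0.6633946235564849, 0.21947550040549757), 0.7563794715316208)
```

>>> arm_command(delta_rot=[[0,0,0],[0,0,0],[0,0,0],[0,0,0]], delta_pos=[[0,0,-0.015],[0,0,-0.03],[0,0,-0.03],[0,0,-0.03]], gripper=[1,1,1,1])

```text
time: 22.98
position: [0.5596, -0.2236, 0.2028]
tool_rot: [0.025, 0.934, 0.356, 0.009]
ft_force: [0.7, 0.3, -0.8]
grip_width: 0.0007
grip_force: 0.0
```

```bash
python3 -c "
from h import *
where(); print(robot.hand_in())"
```

```text
t 22.98 X -0.2417 Y 0.0027 Z 0.2028 a 48.3 F [ 0.7   0.28 -0.81] q [-0.82  0.73  1.32  0.5   1.64 -2.45] w 0.0007
the job is handed in; nothing more can be done
None
```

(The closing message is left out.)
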